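# Clip the probe thermometer onto the chocolate bowl

## Robot

A 7-joint arm with a two-finger parallel gripper is mounted at the origin on the work surface. World frame = base frame: x ahead of the robot, y to its left, z up, the work surface at z = 0. Lengths are in m, angles in rad, forces in N, time in s.
With the tool pointing down it reaches from about 0.425 to 0.875 m from the base axis. Payload 4.7 kg.
Tool frame: the origin (TCP) lies midway between the tips of the shut fingers; the grasp point (between the pads) lies 19 mm behind it; z points along the fingers, y is the direction in which the jaws open and shut (so a half turn about z gives the same grasp; the last joint's range is limited). The gripper opens to 85 mm and grips with 20 to 120 N. Pads are 22 mm wide; open, the fingers measure 114 mm over their backs; the gripper's body (76 mm by 85 mm) begins 54 mm behind the grasp point. The pads swing forward as they close: fully open they stand 13 mm farther back than shut.
Start: joints at [-1.108, 0.321, -0.07, 1.45, 0.023, 1.371, -0.057], TCP at [0.282, 0.586, 0.231] pointing down, gripper open.
Joint ranges: [-2.86, 2.86], [-0.3, 2.09], [-1.38, 1.24], [0.06, 2.45], [-1.56, 4.7], [0.09, 2.05], [-2.69, 2.69]. Speed limits (rad/s): [2.57, 2.57, 3.14, 3.14, 3.14, 3.14, 3.14].

## Interface

Orientations are given as a rotation vector (axis times angle).
In Python, from cell import env gives the robot as it stands. The module is installed in compiled form; this text tells all that it offers.
- The arm moves only by the tool drive_tool, never from a script. Its argument "steps" is a list of rows, each a list of 7 numbers: the shift along the tool's x, y, z in m, then the turn, a rotation vector about the tool's x, y, z in rad, then the finger opening in m, from 0 to 0.0854. A call has 1 to 5 rows; each row is the pose to reach, as a shift and turn from the pose commanded when the call began, along the tool's axes at that moment; what a row does not reach only later rows make up. A row lasts 1/8 s, in which the tool goes at most 62.5 mm and 10.7 degrees, less where a joint would pass 70% of its speed; a pose out of reach is approached as far as the arm can. A call with a gripper value outside its range is refused whole. The fingers move at their own pace and stop on an object; "grip_force" is the grip in N (left out, the last holds). Time passes only in rows, so rows that repeat a pose let the fingers close. It gives the time, the measured TCP pose, the force and the opening at its end, in the units of the state.
- env.state(): the state, without advancing time (a new reading comes with each control period).
- env.snapshot(name): name is "scene" or "top" or "wrist"; returns the picture (384x512x3 uint8, blue, green, red); there is no depth.
- env.camera_model(name): a dict with "K" (3x3 intrinsics, pixels), "eye" and "orientation" of the camera in the world; the wrist camera has in their place "hand_eye" (4x4, takes a point from camera to tool coordinates, whose origin is the TCP and whose axes are the flange's). Camera axes: x right, y down, z forward; pixel columns grow to the right and rows downward; lengths in m; the calibration is good to about 2 mm. A picture is of the moment at which its call begins: read the wrist's pose just before it. camera_model takes no time and is no camera call.
- env.close_job(): hands the job in, once; it reports no verdict.
The state is a dict: "time_s": time; "qpos": joint angles; "dq": joint speeds; "tau": joint torques, N m; "position": TCP position; "tcp_rot": TCP orientation; "force": force on the tool from outside, world axes, zero at the start; "wrist_torque": the same for the moment, N m; "gripper_width": opening from 0.0 (shut) to 1.0 (fully open).
Only numpy, scipy, OpenCV 4.12 (cv2) and the standard library are available. Lean on these libraries where they do the work, as an engineer would, in place of code of your own. Each camera call takes 0.05 s, during which the arm holds its last target.

## Task

Squeeze the handles of the probe thermometer's clamp to take it off the utensil bin, and clip it onto the rim of the empty flared bowl, probe inside, ready for melting chocolate. Press it on gently along the sloping wall until you feel its throat stop on the rolled rim, and let it close there, fully home and in line with the wall. Do not force it, leave the bowl standing in its place, and do not disturb the other things on the bench.

Things in the scene. Friction and masses are not known exactly. Their poses are not given: they have to be found in the camera images.
- thermometer: Clip-on probe thermometer, 140 g: steel spring clamp, handles up, jaws down, probe and display beside it. Starts upright on the bin's wall nearest the robot, throat 0 to 8 mm above its edge. Origin: the throat (underside of the bridge, on the edge when fully home), midway between the jaws. z toward the handles, along the gripped wall; y along the hinge; x from sprung half to fixed half (with probe, into the bin).
- jaw (a joint): Sprung half, rad: 0 gripping a 3 mm wall, -0.07 shut on nothing, 0.44 at the stop. Pinching the handles along the thermometer's x opens it: 5 to 8 N on each handle to begin, 8 to 13 N at the stop; 30 to 40 N holds it firmly there. Squeezed, each half turns 0.22 rad about the hinge (10 mm above the throat), so the jaws open evenly about the middle plane of the pinch.
- handles (a point): Grip point between the two black ribbed handles, 45 mm above the throat. Handles: 24 mm wide (y), from 12 to 62 mm above the throat, leaning apart 0.22 rad each, 39 mm over their outsides here; squeezed fully, parallel and 23 mm over their outsides. Pinching can shift the clamp 5 to 8 mm along the fingers, and opening fingers draw it back some 5 mm unless it is kept pressed on meanwhile.
- jaw_pads (a point): Middle of the rubber jaw pads, 29 mm below the throat. Jaws 24 mm wide (y), reaching 36 mm below the throat; pads from 22 to 36 mm below it. Fully squeezed, the pads stand 17 mm apart at their upper ends and 23 mm at the tips.
- display (a point): Centre of the white display box, 24 x 30 x 40 mm (x, y, z), at (15, 36, 24) mm in the thermometer's frame: beside the handles, its top below theirs.
- probe_tip (a point): Lower end of the 5 mm steel probe, at (15, 30, -105) mm in the thermometer's frame; the probe runs parallel to z from here up to the display box.
- bowl: Empty round bare metal bowl with a straight flared wall, 120 mm high, 277 mm across the rim, 140 mm across the foot. Loose on the bench, about 0.8 kg: pushed hard it slides or tips, but a push along the wall, down toward its foot, leaves it standing. Origin: centre of the underside, z up.
- bowl_rim (a point): Centre of the rim circle, 116.5 mm above the bench. The rim is a rolled bead 7 mm thick, its centre line 135 mm from the bowl's axis, on a wall 3 mm thick that leans outward 30 degrees (0.52 rad) from vertical. A clamp fully home has its throat on the bead, 137 mm from the axis and 119.5 mm above the bench, its z leaning outward with the wall. Any place on the rim will do.
- utensil_bin: Straight-sided stainless steel utensil bin, fixed, 150 x 200 x 120 mm high (x, y, z), walls 3 mm. A whisk and a spatula stand in its far corner, up to 260 mm high. The wall at -x, toward the robot, carries the thermometer. Origin: centre of the underside, z up.
- prep_bowl: Small white china bowl, 84 mm across and 40 mm high, between bowl and bin; bystander. Origin: centre of its underside.
- spatula: Spatula 260 mm long with a wooden handle, lying flat near the robot; bystander.
- sugar_jar: Glass jar 84 mm across and 130 mm high with a white cap, at the back of the bench; bystander. Origin: centre of its underside.
- cake_ring: Open steel cake ring 150 mm across and 50 mm high, to the robot's right; bystander. Origin: centre of its underside.
- jug: White insulated jug 200 mm high with a black handle, to the robot's left; bystander. Origin: centre of its underside.
There are look-alikes about, which are no part of the job. What is shaped like the thermometer but turquoise or yellow is not meant.

How it is judged:
On the way, in this order (a step that is already met when the one before it is completed fails the run):
1. the thermometer is lifted clear of the utensil bin (height (world z) of probe_tip above 0.125 m and contact force between thermometer and utensil_bin below 0.1 N), for 0.1 s.
2. the squeezed, open jaws are brought over the rim of the bowl (value of joint jaw above 0.2 rad and z of thermometer in the frame of bowl below 0.132 m and horizontal distance between thermometer and bowl between 0.115 and 0.16 m), for 0.1 s.
At the end, for the whole second after the job is handed in: The clamp grips the bowl's wall (jaw -0.045 to 0.06) with its throat on the bead (128 to 145 mm from the bowl's axis, 114 to 123 mm above its foot), leaning 0.38 to 0.67 rad, the probe tip inside (under 100 mm from the axis, under 65 mm high), the bowl level, all at rest (horizontal distance between thermometer and bowl between 0.128 and 0.145 m and z of thermometer in the frame of bowl between 0.114 and 0.123 m and angle between thermometer's own z axis and vertical between 0.38 and 0.67 rad and value of joint jaw between -0.045 and 0.06 rad and horizontal distance between probe_tip and bowl below 0.1 m and z of probe_tip in the frame of bowl below 0.065 m and angle between bowl's own z axis and vertical below 0.04 rad and linear speed of each of thermometer, bowl below 0.02 m/s); the robot touches nothing.
It fails at once if the bowl is shoved more than 40 mm from its place (distance of bowl from where it was at the start of the episode above 0.04 m).
It fails at once if the bowl is tipped (angle between bowl's own z axis and vertical above 0.2 rad).
It fails at once if a bystander is moved more than 30 mm (distance of any of prep_bowl, spatula, sugar_jar, cake_ring, jug from where it was at the start of the episode above 0.03 m).
It fails at once if the thermometer is forced: it bears on the bowl with over 60 N (contact force between thermometer and bowl above 60 N).
It also fails if it takes over 53 s, if anything falls off the work surface, if the arm or the gripper's body presses on something with over 40 N, if the wrist force passes 120 N, or if a joint passes its speed limit or range.

## Working session

There is one attempt and no reset: what is moved stays moved. The work goes in short steps, Python scripts to look and compute and a tool call to move; the robot and the scene stay as the last step left them, time stands still between calls to the robot, and variables do not carry over. Pictures are saved under pics/ and viewed, and the job is handed in when it is done.

Besides the shell and the picture viewer there is one more tool, called after "Request:" by a JSON object that holds its "op" and its "data", one argument or row to a line. drive_tool: Moves the arm, as the interface text tells. Its arguments: {"type":"object","properties":{"steps":{"type":"array","items":{"type":"array","items":{"type":"number"}}},"grip_force":{"type":"number"}},"required":["steps"]}

```bash
mkdir -p pics; ls; cat > h.py <<'E'
from cell import env
import numpy as np, cv2
from scipy.spatial.transform import Rotation as R
def snap(n,f):
    im=env.snapshot(n); cv2.imwrite('pics/'+f,im); return im
E
python3 - <<'E'
from h import *
print(env.state())
for n in ("scene","top","wrist"):
    print(n,env.camera_model(n)); snap(n,n+'0.png')
E
```

```text
pics
{'time_s': 0.0, 'qpos': array([-1.10792746,  0.32185107, -0.07011863,  1.45168917,  0.02260084,
        1.37075201, -0.05690168]), 'dq': array([-7.93433276e-04,  9.12217308e-06, -1.50288802e-03, -5.35265561e-04,
        2.29223779e-03, -1.06597407e-04,  1.19989926e-04]), 'tau': array([ 4.80134131e-04, -4.93586326e+01, -3.82137615e-01, -3.14329290e+01,
        1.30839998e-02,  1.15802829e-02,  7.63751515e-07]), 'position': array([0.28180207, 0.58514913, 0.23019839]), 'tcp_rot': array([-6.98853703e-01, -3.06252490e+00,  2.95474887e-03]), 'force': array([-0.71368572, -0.32283039,  0.42458298]), 'wrist_torque': array([-0.01285601,  0.05743769,  0.01369609]), 'gripper_width': 1.0018418183033229}
scene {'K': array([[498.14422748,   0.        , 259.32858644],
       [  0.        , 498.14422748, 194.38961644],
       [  0.        ,   0.        ,   1.        ]]), 'eye': array([1.29864994, 0.78197141, 1.47500547]), 'orientation': array([-1.07248916, -2.53009104,  0.9124035 ])}
top {'K': array([[493.4882285 ,   0.        , 257.44731477],
       [  0.        , 493.4882285 , 197.16900597],
       [  0.        ,   0.        ,   1.        ]]), 'eye': array([ 0.40997899, -0.00854875,  1.78451864]), 'orientation': array([-2.15813418,  2.1943283 , -0.0634273 ])}
wrist {'K': array([[307.01487813,   0.        , 256.39727418],
       [  0.        , 307.01487813, 186.51309424],
       [  0.        ,   0.        ,   1.        ]]), 'hand_eye': array([[ 5.26570959e-04, -9.58778408e-01, -2.84154337e-01,
         7.22956095e-02],
       [ 9.99999578e-01,  7.18646671e-04, -5.71704008e-04,
        -2.55101742e-04],
       [ 7.52344027e-04, -2.84153916e-01,  9.58778382e-01,
        -1.42681210e-01],
       [ 0.00000000e+00,  0.00000000e+00,  0.00000000e+00,
         1.00000000e+00]])}
```

View pics/scene0.png

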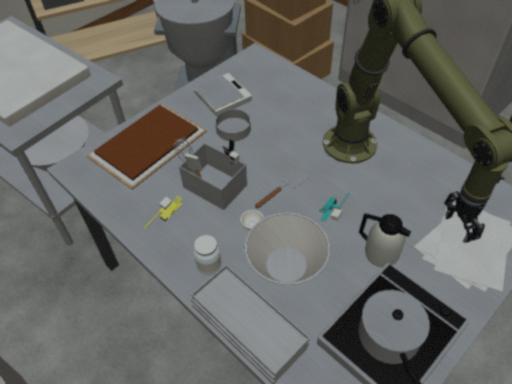

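View pics/top0.png

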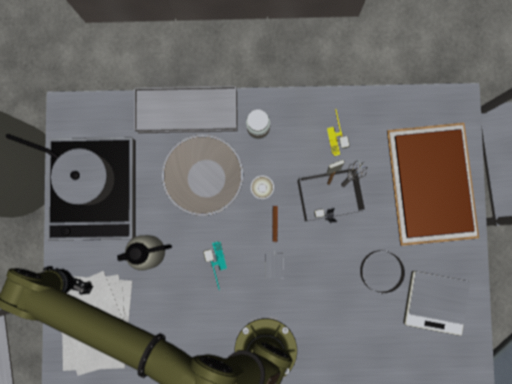

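View pics/wrist0.png

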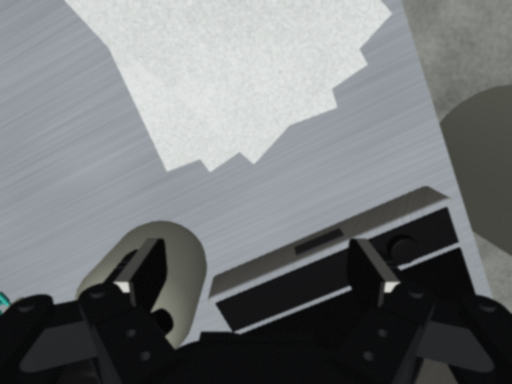

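The top view shows the bowl at about (202,175), the bin at (332,195) and the black-handled clamp at (331,215) with its display at (321,213). I'll enlarge this to measure.

```bash
python3 - <<'E'
from h import *
t=cv2.imread('pics/top0.png'); s=cv2.imread('pics/scene0.png')
a=cv2.resize(t[155:235,290:380],None,fx=7,fy=7,interpolation=cv2.INTER_CUBIC)
cv2.imwrite('pics/a.png',a)
b=cv2.resize(s[100:215,170:270],None,fx=5,fy=5,interpolation=cv2.INTER_CUBIC)
cv2.imwrite('pics/b.png',b)
c=cv2.resize(t[125:225,150:290],None,fx=5,fy=5,interpolation=cv2.INTER_CUBIC)
cv2.imwrite('pics/c.png',c)
E
```

```text
(no output)
```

View pics/a.png

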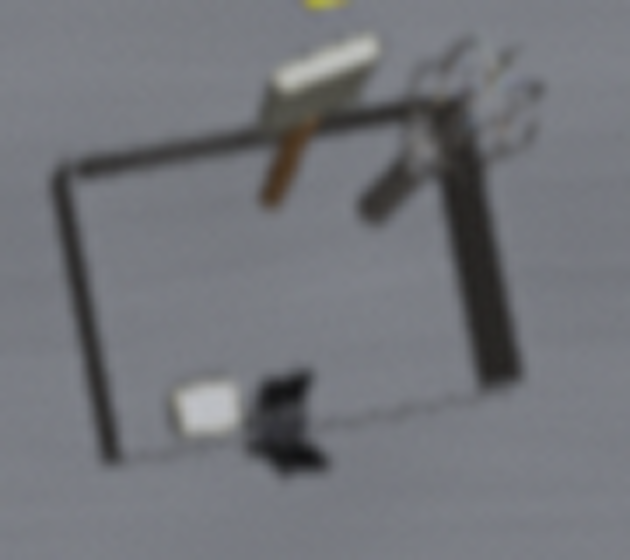

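View pics/b.png

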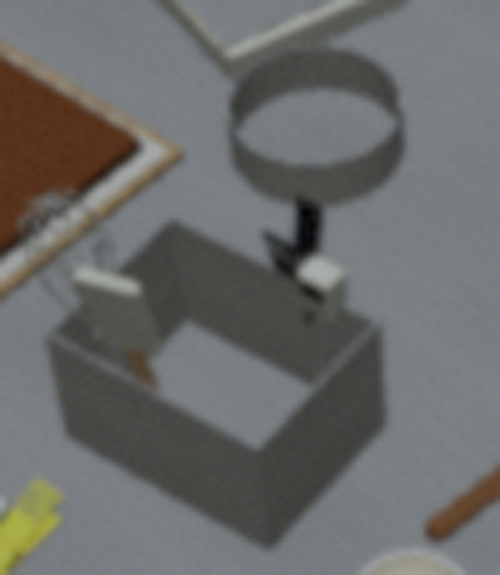

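View pics/c.png

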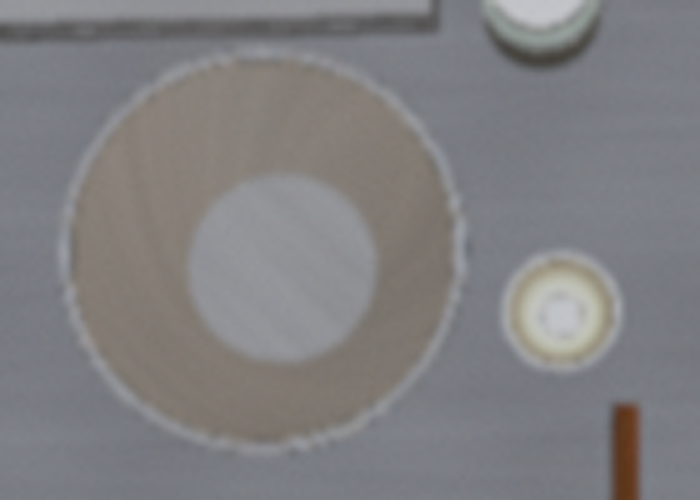

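```bash
cat >> h.py <<'E'
def ray(cam,uv):
    m=env.camera_model(cam); uv=np.atleast_2d(uv).astype(float)
    d=np.c_[uv,np.ones(len(uv))]@np.linalg.inv(m['K']).T@R.from_rotvec(m['orientation']).as_matrix().T
    return m['eye'],d
def onz(cam,uv,z):
    e,d=ray(cam,uv); return e+d*((z-e[2])/d[:,2])[:,None]
def proj(cam,P):
    m=env.camera_model(cam); P=np.atleast_2d(P)
    c=(P-m['eye'])@R.from_rotvec(m['orientation']).as_matrix(); q=c@m['K'].T
    return q[:,:2]/q[:,2:]
def crop(uv,x0,y0,f): return (np.array(uv,float)+.5)/f-.5+[x0,y0]
def wpose():
    s=env.state(); T=np.eye(4); T[:3,:3]=R.from_rotvec(s['tcp_rot']).as_matrix(); T[:3,3]=s['position']
    return T@env.camera_model('wrist')['hand_eye']
def wonz(W,uv,z):
    K=env.camera_model('wrist')['K']; uv=np.atleast_2d(uv).astype(float)
    d=np.c_[uv,np.ones(len(uv))]@np.linalg.inv(K).T@W[:3,:3].T
    return W[:3,3]+d*((z-W[2,3])/d[:,2])[:,None]
def wproj(W,P):
    K=env.camera_model('wrist')['K']; c=(np.atleast_2d(P)-W[:3,3])@W[:3,:3]; q=c@K.T; return q[:,:2]/q[:,2:]
E
python3 - <<'E'
from h import *
np.set_printoptions(precision=4,suppress=True)
def C(p): return crop(p,290,155,7)
print('bin rim FL,NL,NR,FR',onz('top',C([[68,165],[113,458],[518,378],[478,100]]),.12))
print('display ctr top z~.168',onz('top',C([[205,407]]),.168))
print('handles z .185',onz('top',C([[288,388],[300,460],[282,425]]),.18))
# bowl
def D(p): return crop(p,150,125,5)
t=cv2.imread('pics/top0.png')
pts=D([[65,255],[463,245],[265,50],[262,450],[120,115],[405,110],[120,390],[410,380]])
P=onz('top',pts,.1165)[:,:2]
A=np.c_[2*P,np.ones(len(P))]; s=np.linalg.lstsq(A,(P**2).sum(1),rcond=None)[0]
print('bowl',s[:2],np.sqrt(s[2]+s[0]**2+s[1]**2), np.hypot(*(P-s[:2]).T))
print('foot',onz('top',D([[283,268]]),.003))
print('prep',onz('top',D([[562,311]]),.04))
# scene
def S(p): return crop(p,170,100,5)
print('scene rim: NL,FL..',onz('scene',S([[380,328],[268,450],[50,340],[175,222]]),.12))
print('disp top ctr',onz('scene',S([[320,273]]),.168))
E
```

```text
bin rim FL,NL,NR,FR [[ 0.5955 -0.1264  0.12  ]
 [ 0.4534 -0.1449  0.12  ]
 [ 0.4887 -0.3401  0.12  ]
 [ 0.6235 -0.3251  0.12  ]]
display ctr top z~.168 [[ 0.4753 -0.1844  0.168 ]]
handles z .185 [[ 0.483  -0.2217  0.18  ]
 [ 0.4495 -0.2264  0.18  ]
 [ 0.4659 -0.2185  0.18  ]]
bowl [0.6147 0.2034] 0.13602355175818562 [0.1354 0.1364 0.1372 0.1371 0.1354 0.1356 0.1363 0.1348]
foot [[0.6143 0.2034 0.003 ]]
prep [[0.5758 0.0008 0.04  ]]
scene rim: NL,FL.. [[ 0.4594 -0.1434  0.12  ]
 [ 0.5965 -0.1175  0.12  ]
 [ 0.6355 -0.3116  0.12  ]
 [ 0.4903 -0.3363  0.12  ]]
disp top ctr [[ 0.4811 -0.1809  0.168 ]]
```

The bowl is at (0.6145, 0.203) with a fitted radius of 136 mm against the expected 135, which agrees. The bin's yaw is about 0.17 rad and the clamp is at about (0.468, -0.221). I'll write a planning helper that prints the rows.

```bash
cat >> h.py <<'E'
np.set_printoptions(precision=4,suppress=True)
def rot(zdir,ybear):
    "tool orientation: z axis zdir, y axis nearest to horizontal bearing ybear"
    z=np.array(zdir,float); z/=np.linalg.norm(z)
    y=np.array([np.cos(ybear),np.sin(ybear),0]); y-=z*(y@z); y/=np.linalg.norm(y)
    return R.from_matrix(np.c_[np.cross(y,z),y,z])
def plan(p,Rt,step=.06,deg=10.):
    s=env.state(); R0=R.from_rotvec(s['tcp_rot']); d=R0.inv().apply(np.array(p)-s['position']); w=(R0.inv()*Rt).as_rotvec()
    n=max(np.linalg.norm(d)/step,np.degrees(np.linalg.norm(w))/deg)
    print('t',s['time_s'],'rows',n,'total',d,w)
    n=int(np.ceil(n))
    for k in range(1,n+1):print(np.r_[d,w].round(4)*k/n)
E
python3 - <<'E'
from h import *
plan([.44,.25,.40],rot([0,0,-1],.60),.06)
E
```

```text
t 0.15 rows 6.793007992899478 total [-0.2879 -0.2337 -0.1692] [-0.0014  0.0004  0.522 ]
[-0.0411 -0.0334 -0.0242 -0.0002  0.0001  0.0746]
[-0.0823 -0.0668 -0.0483 -0.0004  0.0001  0.1491]
[-0.1234 -0.1002 -0.0725 -0.0006  0.0002  0.2237]
[-0.1645 -0.1335 -0.0967 -0.0008  0.0002  0.2983]
[-0.2056 -0.1669 -0.1209 -0.001   0.0003  0.3729]
[-0.2468 -0.2003 -0.145  -0.0012  0.0003  0.4474]
[-0.2879 -0.2337 -0.1692 -0.0014  0.0004  0.522 ]
```

Request:
{"op": "drive_tool", "data": {
  "steps": [
    [0,0,-0.06,0,0,0,0.085],
    [0,0,-0.12,0,0,0.05,0.085],
    [-0.04,-0.035,-0.15,0,0,0.15,0.085],
    [-0.085,-0.07,-0.169,0,0,0.25,0.085],
    [-0.13,-0.105,-0.169,0,0,0.37,0.085]
  ]
}}

```text
time_s: 0.78
position: [0.3546, 0.4335, 0.4022]
tcp_rot: [1.255, 2.879, 0.005]
force: [0.6, -0.3, -0.2]
gripper_width: 0.997
```

```bash
python3 - <<'E'
from h import *
print(env.state()['position'],env.state()['qpos'])
plan([.46,-.0,.40],rot([0,0,-1],.30),.06)
E
```

```text
[0.3546 0.4335 0.4022] [-0.9777  0.0998  0.0498  1.3792 -0.0049  1.6592 -0.18  ]
t 0.775 rows 7.4358360163988095 total [-0.3894 -0.2178  0.0012] [ 0.0033 -0.0013  0.4486]
[-0.0487 -0.0272  0.0001  0.0004 -0.0002  0.0561]
[-0.0974 -0.0544  0.0003  0.0008 -0.0003  0.1121]
[-0.146  -0.0817  0.0004  0.0012 -0.0005  0.1682]
[-0.1947 -0.1089  0.0006  0.0016 -0.0006  0.2243]
[-0.2434 -0.1361  0.0007  0.0021 -0.0008  0.2804]
[-0.2921 -0.1633  0.0009  0.0025 -0.001   0.3365]
[-0.3407 -0.1906  0.001   0.0029 -0.0011  0.3925]
[-0.3894 -0.2178  0.0012  0.0033 -0.0013  0.4486]
```

Request:
{"op": "drive_tool", "data": {
  "steps": [
    [-0.05,-0.027,0,0,0,0.056,0.085],
    [-0.1,-0.055,0,0,0,0.112,0.085],
    [-0.15,-0.082,0,0,0,0.168,0.085],
    [-0.2,-0.11,0,0,0,0.224,0.085],
    [-0.25,-0.136,0,0,0,0.28,0.085]
  ]
}}

```text
time_s: 1.4
position: [0.4252, 0.1571, 0.4002]
tcp_rot: [-1.643, -2.678, -0.001]
force: [0.4, -0.2, -0.5]
gripper_width: 0.997
```

```bash
python3 - <<'E'
from h import *
print(env.state()['position'],env.state()['qpos'])
plan([.46,-.21,.35],rot([0,0,-1],.17),.06)
E
```

```text
[0.4252 0.1571 0.4002] [-0.7382 -0.1439  0.2844  1.615   0.0402  1.6644  0.0174]
t 1.4 rows 6.202499234606668 total [-0.3431 -0.1352  0.0501] [ 0.0003 -0.0003  0.3001]
[-0.049  -0.0193  0.0072  0.     -0.      0.0429]
[-0.098  -0.0386  0.0143  0.0001 -0.0001  0.0857]
[-0.147  -0.0579  0.0215  0.0001 -0.0001  0.1286]
[-0.1961 -0.0773  0.0286  0.0002 -0.0002  0.1715]
[-0.2451 -0.0966  0.0358  0.0002 -0.0002  0.2144]
[-0.2941 -0.1159  0.0429  0.0003 -0.0003  0.2572]
[-0.3431 -0.1352  0.0501  0.0003 -0.0003  0.3001]
```

Request:
{"op": "drive_tool", "data": {
  "steps": [
    [-0.05,-0.02,0,0,0,0.043,0.085],
    [-0.1,-0.04,0,0,0,0.086,0.085],
    [-0.15,-0.06,0,0,0,0.13,0.085],
    [-0.2,-0.079,0,0,0,0.172,0.085],
    [-0.25,-0.098,0,0,0,0.215,0.085]
  ]
}}

```text
time_s: 2.02
position: [0.4512, -0.1099, 0.4003]
tcp_rot: [1.92, 2.487, 0.001]
force: [0.0, 0.5, -0.5]
gripper_width: 0.992
```

Request:
{"op": "drive_tool", "data": {
  "steps": [
    [-0.035,-0.014,0,0,0,0.032,0.085],
    [-0.07,-0.028,0.02,0,0,0.064,0.085],
    [-0.093,-0.037,0.05,0,0,0.086,0.085],
    [-0.093,-0.037,0.05,0,0,0.086,0.085]
  ]
}}

```text
time_s: 2.52
position: [0.4374, -0.2089, 0.3485]
tcp_rot: [-2.027, -2.396, 0.003]
force: [-0.0, 0.4, 0.6]
gripper_width: 0.998
```

```bash
python3 - <<'E'
from h import *
s=env.state(); print(s['position'],s['qpos'],s['tcp_rot'])
np.save('W1.npy',wpose()); snap('wrist','w1.png')
E
```

```text
[ 0.4374 -0.2089  0.3485] [-0.4357 -0.1223  0.7587  1.6685  0.0844  1.5658  0.4852] [-2.0266 -2.3962  0.0027]
```

View pics/w1.png

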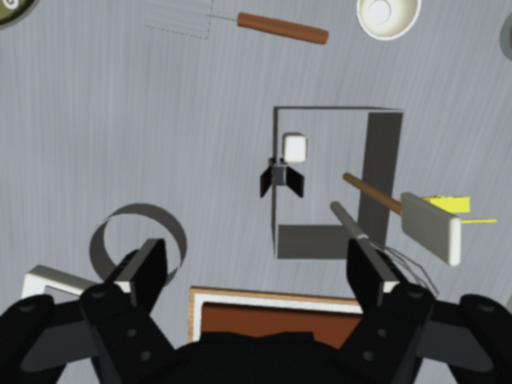

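The wrist view shows the clamp at about (282,178), the display at (295,148) and the bin's near wall at column 275. I'll fit the pose by overlaying a model.

```bash
cat >> h.py <<'E'
def thermo_pts():
    P={}
    # display top corners z=44
    P['d']=[(3,21,44),(27,21,44),(27,51,44),(3,51,44)]
    hx=19.5+17*np.tan(.22)
    P['hr']=[(hx,-12,62),(hx,12,62)]; P['hl']=[(-hx,-12,62),(-hx,12,62)]
    P['tip']=[(15,30,-105)]; P['br']=[(0,-12,0),(0,12,0)]
    return {k:np.array(v)/1000 for k,v in P.items()}
def overlay(im,pf,o,Rt,f,x0,y0,w,hh,name):
    c=cv2.resize(im[y0:y0+hh,x0:x0+w],None,fx=f,fy=f,interpolation=cv2.INTER_CUBIC)
    for k,v in thermo_pts().items():
        q=((pf(o+Rt.apply(v))-[x0,y0]+.5)*f-.5).round().astype(int)
        if len(q)>1: cv2.polylines(c,[q.reshape(-1,1,2)],k=='d',(0,0,255),1)
        else: cv2.circle(c,tuple(int(a) for a in q[0]),4,(0,255,0),1)
    cv2.imwrite('pics/'+name,c)
E
python3 - <<'E'
from h import *
W=np.load('W1.npy'); im=cv2.imread('pics/w1.png')
print('wall outer near edge',wonz(W,[[275,107],[275,258],[403,111]],.12))
print('disp',wonz(W,[[295,148]],.168))
o=np.array([.468,-.2205,.124]); Rt=R.from_rotvec([0,0,.17])
overlay(im,lambda P:wproj(W,P),o,Rt,6,235,95,100,120-20,'o1.png')
overlay(cv2.imread('pics/top0.png'),lambda P:proj('top',P),o,Rt,8,300,190,60,50,'o2.png')
E
```

```text
wall outer near edge [[ 0.4479 -0.1471  0.12  ]
 [ 0.4842 -0.3418  0.12  ]
 [ 0.5968 -0.1265  0.12  ]]
disp [[ 0.4736 -0.1837  0.168 ]]
```

View pics/o1.png

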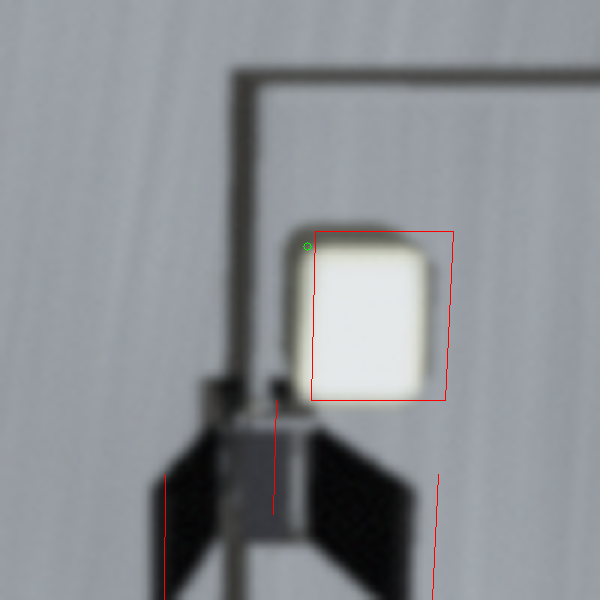

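View pics/o2.png

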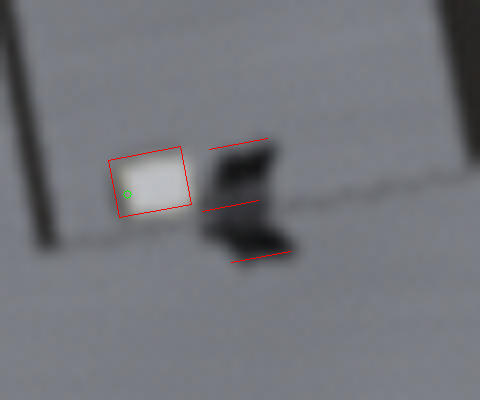

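```bash
python3 - <<'E'
from h import *
plan([.465,-.2225,.25],rot([0,0,-1],.18),.05)
E
```

```text
t 2.575 rows 2.087224470376938 total [-0.0195  0.0235  0.0998] [-0.0012 -0.0012 -0.0102]
[-0.0065  0.0078  0.0333 -0.0004 -0.0004 -0.0034]
[-0.013   0.0157  0.0665 -0.0008 -0.0008 -0.0068]
[-0.0195  0.0235  0.0998 -0.0012 -0.0012 -0.0102]
```

Request:
{"op": "drive_tool", "data": {
  "steps": [
    [-0.0065,0.008,0.033,0,0,-0.003,0.085],
    [-0.013,0.016,0.066,0,0,-0.007,0.085],
    [-0.0195,0.0235,0.1,-0.001,-0.001,-0.01,0.085],
    [-0.0195,0.0235,0.1,-0.001,-0.001,-0.01,0.085]
  ]
}}

```text
time_s: 3.08
position: [0.4657, -0.2207, 0.2491]
tcp_rot: [-2.008, -2.414, 0.003]
force: [-0.9, -0.1, -0.0]
gripper_width: 0.996
```

```bash
python3 - <<'E'
from h import *
s=env.state(); print(s['position'],s['tcp_rot'])
W=wpose(); np.save('W2.npy',W); im=snap('wrist','w2.png')
o=np.array([.4655,-.2225,.124]); Rt=R.from_rotvec([0,0,.18])
overlay(im,lambda P:wproj(W,P),o,Rt,3,165,20,190,180,'o3.png')
E
```

```text
[ 0.4657 -0.2207  0.2491] [-2.0076 -2.4141  0.003 ]
```

View pics/o3.png

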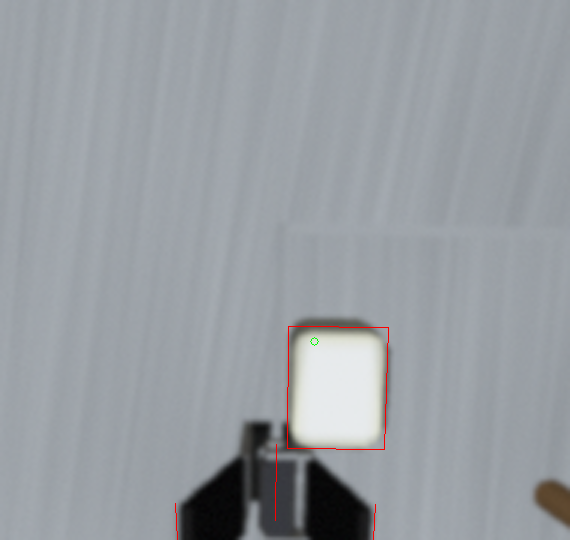

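The model overlay fits well, giving a clamp throat near (0.465, -0.223) and a yaw of 0.18. I'll descend.

Request:
{"op": "drive_tool", "data": {
  "steps": [
    [-0.0015,-0.001,0.03,0,0,0,0.085],
    [-0.003,-0.001,0.055,0,0,0,0.085],
    [-0.003,-0.001,0.075,0,0,0,0.085],
    [-0.003,-0.001,0.09,0,0,0,0.085],
    [-0.003,-0.001,0.099,0,0,0,0.085]
  ]
}}

```text
time_s: 3.75
position: [0.4663, -0.2255, 0.1519]
tcp_rot: [2.009, 2.412, 0.002]
force: [-0.5, -0.6, 0.1]
gripper_width: 0.998
```

```bash
python3 - <<'E'
from h import *
s=env.state(); print(s['position'],s['force'])
im=snap('wrist','w3.png');W=wpose()
s=snap('scene','s3.png');cv2.imwrite('pics/s3c.png',cv2.resize(s[90:215,165:275],None,fx=5,fy=5,interpolation=cv2.INTER_CUBIC))
E
```

```text
[ 0.4663 -0.2255  0.1519] [-0.4621 -0.6303  0.0997]
```

View pics/w3.png

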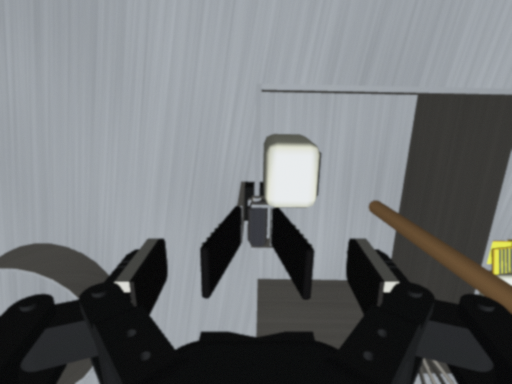

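View pics/s3c.png

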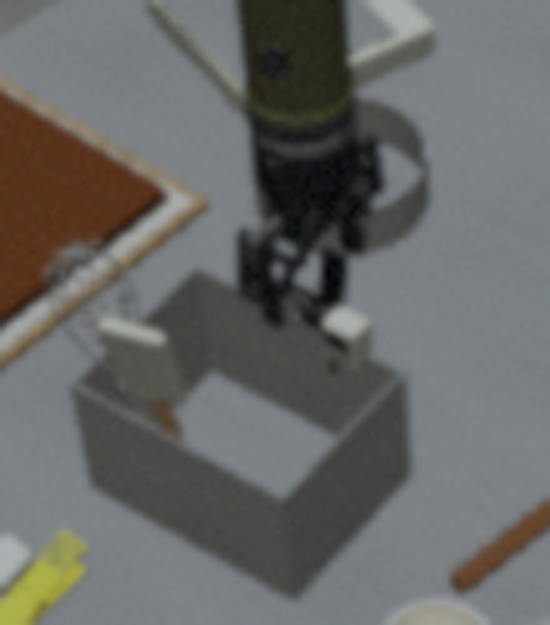

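Both handles sit midway between the pads (columns 205 and 310, pads 165 and 348). I'll squeeze.

Request:
{"op": "drive_tool", "data": {
  "steps": [
    [0,0,0,0,0,0,0.03],
    [0,0,0,0,0,0,0.02],
    [0,0,0,0,0,0,0.015],
    [0,0,0,0,0,0,0.015],
    [0,0,0,0,0,0,0.015]
  ],
  "grip_force": 38
}}

```text
time_s: 4.47
position: [0.4656, -0.2271, 0.1539]
tcp_rot: [2.011, 2.411, 0.001]
force: [-6.1, 0.6, 16.8]
gripper_width: 0.254
```

Request:
{"op": "drive_tool", "data": {
  "steps": [
    [0,0,0,0,0,0,0.015],
    [0,0,0,0,0,0,0.015],
    [0,0,0,0,0,0,0.015],
    [0,0,0,0,0,0,0.015]
  ]
}}

```text
time_s: 4.97
position: [0.4656, -0.2271, 0.1539]
tcp_rot: [2.011, 2.411, 0.001]
force: [-5.0, 1.1, 15.4]
gripper_width: 0.254
```

```bash
python3 - <<'E'
from h import *
s=env.state(); print(s['position'],s['force'],s['gripper_width']*85.4)
im=snap('wrist','w4.png')
E
```

```text
[ 0.4656 -0.2271  0.1539] [-4.9683  1.1484 15.4349] 21.697557545833437
```

View pics/w4.png

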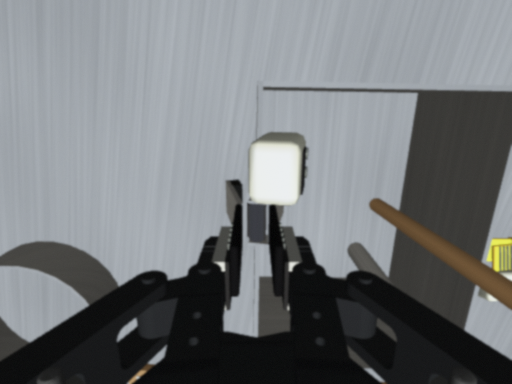

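Opening 21.7 mm, so the handles are fully squeezed. The throat is resting on the edge with about 15 N. I'll lift.

Request:
{"op": "drive_tool", "data": {
  "steps": [
    [0,0,-0.01,0,0,0,0.015],
    [0,0,-0.03,0,0,0,0.015],
    [0,0,-0.06,0,0,0,0.015],
    [0,0,-0.1,0,0,0,0.015],
    [0,0,-0.145,0,0,0,0.015]
  ]
}}

```text
time_s: 5.65
position: [0.4648, -0.2254, 0.2972]
tcp_rot: [2.011, 2.413, 0.0]
force: [0.9, -0.4, -1.1]
gripper_width: 0.255
```

Request:
{"op": "drive_tool", "data": {
  "steps": [
    [0,0,-0.02,0,0,0,0.015],
    [0,0,-0.03,0,0,0,0.015],
    [0,0,-0.03,0,0,0,0.015]
  ]
}}

```text
time_s: 6.02
position: [0.4653, -0.2257, 0.3262]
tcp_rot: [2.011, 2.412, 0.0]
force: [-0.3, 0.6, -1.6]
gripper_width: 0.252
```

```bash
python3 - <<'E'
from h import *
s=env.state(); print(s['position'],s['force'],s['gripper_width']*85.4,s['qpos'])
im=snap('wrist','w5.png')
s=snap('scene','s5.png');cv2.imwrite('pics/s5c.png',cv2.resize(s[60:215,165:295],None,fx=4,fy=4,interpolation=cv2.INTER_CUBIC))
E
```

```text
[ 0.4653 -0.2257  0.3262] [-0.2573  0.5788 -1.6381] 21.55081312471078 [-0.4266 -0.0246  0.8212  1.6477  0.0182  1.5092  0.5744]
```

View pics/w5.png

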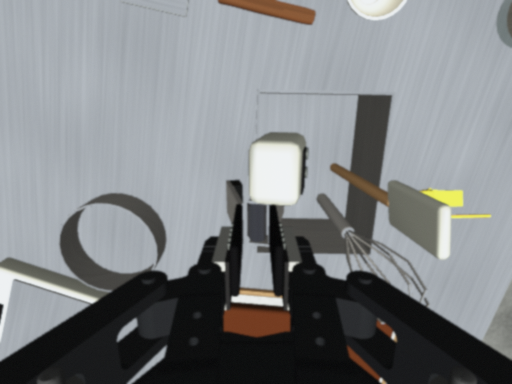

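View pics/s5c.png

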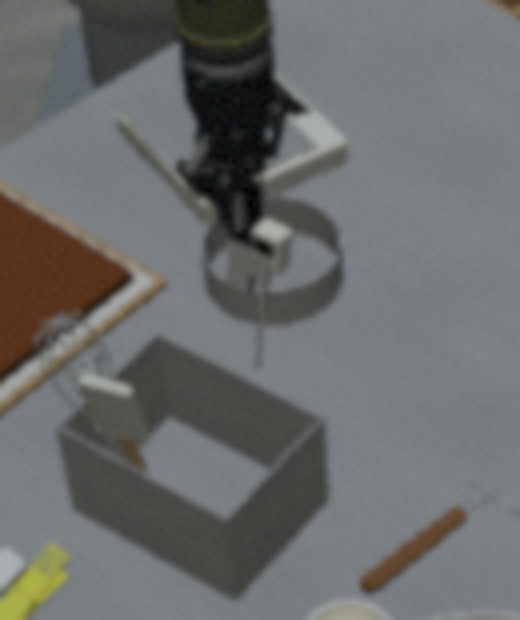

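The probe tip hangs at about z = 0.19, well clear of the bin. When squeezed on the bin edge the throat was about 34 mm ahead of the TCP. I'll plan for the rim at bearing -105° from the bowl centre.

```bash
cat >> h.py <<'E'
BE=np.radians(-105); E_=np.array([np.cos(BE),np.sin(BE),0]); LEAN=np.radians(30)
ZT=np.sin(LEAN)*E_+np.cos(LEAN)*np.array([0,0,1])
C0=np.array([.6145,.2034,0])
HOME=C0+.137*E_+[0,0,.1195]
def tgt(so,up=0,ahead=.034): return HOME+ZT*(so+ahead)+[0,0,up]
RT=rot(-ZT,BE+np.pi)
E
python3 - <<'E'
from h import *
print(HOME,tgt(0),tgt(.06),tgt(.06,.1))
plan(tgt(.06,.12),RT)
E
```

```text
[0.579  0.0711 0.1195] [0.5746 0.0546 0.1489] [0.5669 0.0257 0.2009] [0.5669 0.0257 0.3009]
t 6.125 rows 7.057778292147615 total [0.2286 0.1456 0.0041] [-0.4671  0.2949 -1.101 ]
[ 0.0286  0.0182  0.0005 -0.0584  0.0369 -0.1376]
[ 0.0571  0.0364  0.001  -0.1168  0.0737 -0.2752]
[ 0.0857  0.0546  0.0015 -0.1752  0.1106 -0.4129]
[ 0.1143  0.0728  0.0021 -0.2336  0.1474 -0.5505]
[ 0.1429  0.091   0.0026 -0.2919  0.1843 -0.6881]
[ 0.1714  0.1092  0.0031 -0.3503  0.2212 -0.8257]
[ 0.2     0.1274  0.0036 -0.4087  0.258  -0.9634]
[ 0.2286  0.1456  0.0041 -0.4671  0.2949 -1.101 ]
```

Request:
{"op": "drive_tool", "data": {
  "steps": [
    [0.028,0.018,-0.03,-0.058,0.037,-0.138,0.015],
    [0.057,0.036,-0.055,-0.117,0.074,-0.275,0.015],
    [0.086,0.055,-0.055,-0.175,0.11,-0.413,0.015],
    [0.114,0.073,-0.055,-0.234,0.147,-0.55,0.015],
    [0.143,0.091,-0.055,-0.292,0.184,-0.688,0.015]
  ]
}}

```text
time_s: 6.75
position: [0.5288, -0.0677, 0.3802]
tcp_rot: [1.033, 2.873, 0.519]
force: [1.0, -0.1, -1.7]
gripper_width: 0.249
```

```bash
python3 - <<'E'
from h import *
s=env.state(); print(s['position'],s['force'],s['gripper_width']*85.4,s['qpos'])
plan(tgt(.06,.14),RT)
E
```

```text
[ 0.5288 -0.0677  0.3802] [ 0.9922 -0.1047 -1.688 ] 21.23936297391979 [-0.5358 -0.0665  0.8013  1.6094 -0.2844  1.5074  1.1542]
t 6.75 rows 2.6208395450743986 total [0.0261 0.0779 0.0705] [-0.1737  0.1102 -0.4086]
[ 0.0087  0.026   0.0235 -0.0579  0.0367 -0.1362]
[ 0.0174  0.0519  0.047  -0.1158  0.0735 -0.2724]
[ 0.0261  0.0779  0.0705 -0.1737  0.1102 -0.4086]
```

Request:
{"op": "drive_tool", "data": {
  "steps": [
    [0.009,0.026,0.015,-0.058,0.037,-0.136,0.015],
    [0.0175,0.052,0.04,-0.116,0.074,-0.272,0.015],
    [0.026,0.078,0.07,-0.174,0.11,-0.409,0.015],
    [0.026,0.078,0.07,-0.174,0.11,-0.409,0.015],
    [0.026,0.078,0.07,-0.174,0.11,-0.409,0.015]
  ]
}}

```text
time_s: 7.38
position: [0.5673, 0.0235, 0.3417]
tcp_rot: [0.397, 2.945, 0.784]
force: [-0.7, -0.5, -0.5]
gripper_width: 0.26
```

```bash
python3 - <<'E'
from h import *
s=env.state(); print(s['position'],s['force'],s['gripper_width']*85.4,s['qpos'])
plan(tgt(.06,.0),RT)
W=wpose();np.save('W6.npy',W);im=snap('wrist','w6.png')
th=np.linspace(0,2*np.pi,400)
for k,(r,z) in enumerate(((.135,.120),(.1,.06))):
  for a in th:
    P=C0+[r*np.cos(a),r*np.sin(a),z]
    c=(P-W[:3,3])@W[:3,:3]
    if c[2]>.05:
        q=wproj(W,P)[0].round().astype(int)
        if k==0 and 0<=q[0]<512 and 0<=q[1]<384: im[q[1],q[0]]=(0,0,255)
cv2.imwrite('pics/w6o.png',im)
E
```

```text
[0.5673 0.0235 0.3417] [-0.7307 -0.5394 -0.4669] 22.181482125551966 [-0.5543  0.0646  0.8307  1.6499 -0.5714  1.4718  1.6434]
t 7.375 rows 2.346137219631024 total [ 0.0009 -0.0683  0.1231] [-0.003   0.0024 -0.0053]
[ 0.0003 -0.0228  0.041  -0.001   0.0008 -0.0018]
[ 0.0006 -0.0455  0.0821 -0.002   0.0016 -0.0035]
[ 0.0009 -0.0683  0.1231 -0.003   0.0024 -0.0053]
```

View pics/w6o.png

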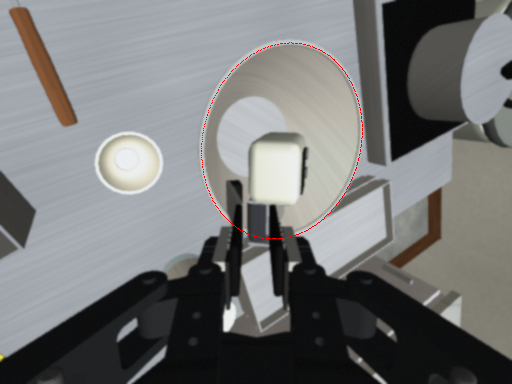

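The predicted rim circle (red) lies on the bowl's rim to within about a pixel, and the clamp is still squeezed. I'll descend to a 60 mm standoff on the wall line.

Request:
{"op": "drive_tool", "data": {
  "steps": [
    [0,-0.02,0.035,0,0,0,0.015],
    [0,-0.04,0.07,-0.001,0.001,-0.002,0.015],
    [0.001,-0.058,0.1,-0.003,0.002,-0.005,0.015],
    [0.001,-0.068,0.123,-0.003,0.002,-0.005,0.015],
    [0.001,-0.068,0.123,-0.003,0.002,-0.005,0.015]
  ]
}}

```text
time_s: 8.05
position: [0.5664, 0.0266, 0.2009]
tcp_rot: [0.388, 2.946, 0.791]
force: [0.7, 0.5, -0.8]
gripper_width: 0.256
```

```bash
python3 - <<'E'
from h import *
s=env.state(); print(s['position'],tgt(.06),s['force'],s['gripper_width']*85.4)
plan(tgt(.02,.0),RT)
W=wpose();im=snap('wrist','w7.png')
th=np.linspace(0,2*np.pi,600)
for a in th:
    P=C0+[.135*np.cos(a),.135*np.sin(a),.12]
    if ((P-W[:3,3])@W[:3,:3])[2]>.05:
        q=wproj(W,P)[0].round().astype(int)
        if 0<=q[0]<512 and 0<=q[1]<384: im[q[1],q[0]]=(0,0,255)
cv2.imwrite('pics/w7o.png',im)
s=snap('scene','s7.png');cv2.imwrite('pics/s7c.png',cv2.resize(s[130:290,200:350],None,fx=4,fy=3.7,interpolation=cv2.INTER_CUBIC))
E
```

```text
[0.5664 0.0266 0.2009] [0.5669 0.0257 0.2009] [ 0.7224  0.4582 -0.8304] 21.868374921172023
t 8.05 rows 0.6608373336154535 total [-0.0007 -0.0007  0.0396] [ 0.001  -0.0009 -0.0003]
[-0.0007 -0.0007  0.0396  0.001  -0.0009 -0.0003]
```

View pics/w7o.png

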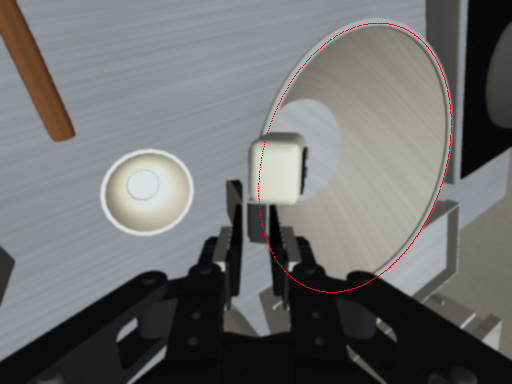

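View pics/s7c.png

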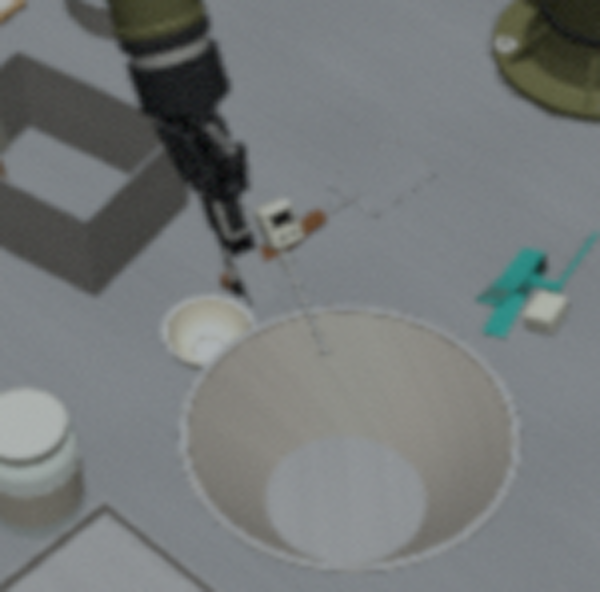

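```bash
python3 - <<'E'
from h import *
im=cv2.imread('pics/w7o.png');cv2.imwrite('pics/w7z.png',cv2.resize(im[10:210,230:400],None,fx=3,fy=3,interpolation=cv2.INTER_NEAREST)[:600])
E
```

```text
(no output)
```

View pics/w7z.png

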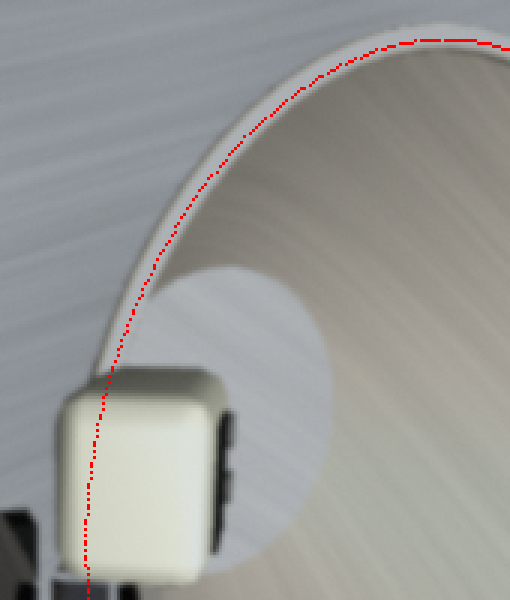

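The rim runs down the mid plane within about 1 mm, so I'll shift -2 mm in tool y and advance along the wall to 20 mm short.

Request:
{"op": "drive_tool", "data": {
  "steps": [
    [-0.0005,-0.001,0.01,0,0,0,0.015],
    [-0.0005,-0.002,0.02,0,0,0,0.015],
    [-0.0005,-0.002,0.03,0,0,0,0.015],
    [-0.0005,-0.002,0.04,0,0,0,0.015]
  ]
}}

```text
time_s: 8.65
position: [0.5726, 0.0451, 0.1655]
tcp_rot: [0.385, 2.944, 0.792]
force: [0.2, -0.1, -1.4]
gripper_width: 0.258
```

```bash
python3 - <<'E'
from h import *
s=env.state(); print(s['position'],tgt(.02),s['force'],s['gripper_width']*85.4)
im=snap('wrist','w8.png')
cv2.imwrite('pics/w8z.png',cv2.resize(im[60:300,180:360],None,fx=3,fy=2.5))
s=snap('scene','s8.png');cv2.imwrite('pics/s8c.png',cv2.resize(s[150:250,210:310],None,fx=6,fy=6,interpolation=cv2.INTER_CUBIC))
E
```

```text
[0.5726 0.0451 0.1655] [0.5721 0.045  0.1663] [ 0.1724 -0.0956 -1.369 ] 22.01530172127091
```

View pics/w8z.png

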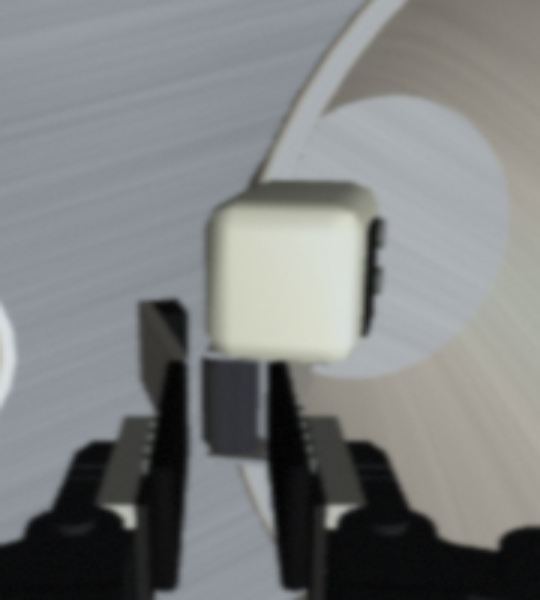

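View pics/s8c.png

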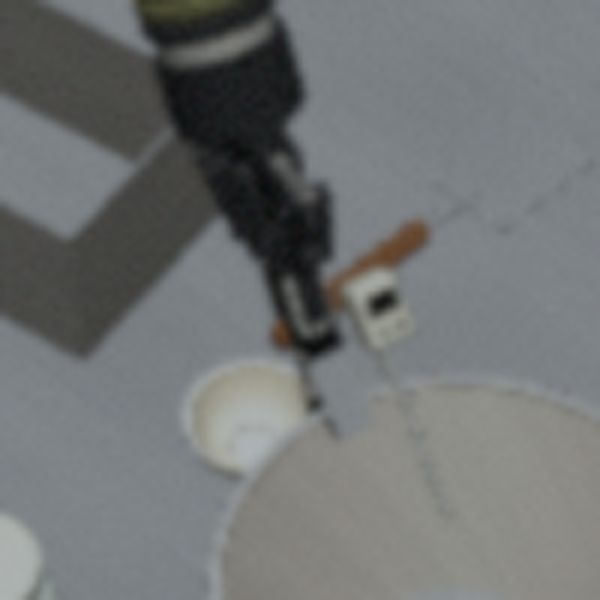

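The jaws straddle the rim with no contact force. I'll press on gently.

Request:
{"op": "drive_tool", "data": {
  "steps": [
    [0,0,0.005,0,0,0,0.015],
    [0,0,0.009,0,0,0,0.015],
    [0,0,0.012,0,0,0,0.015],
    [0,0,0.014,0,0,0,0.015]
  ]
}}

```text
time_s: 9.25
position: [0.5745, 0.0514, 0.154]
tcp_rot: [0.385, 2.944, 0.791]
force: [0.2, 0.5, -1.4]
gripper_width: 0.254
```

Request:
{"op": "drive_tool", "data": {
  "steps": [
    [0,0,0.001,0,0,0,0.015],
    [0,0,0.002,0,0,0,0.015],
    [0,0,0.003,0,0,0,0.015]
  ]
}}

```text
time_s: 9.62
position: [0.5749, 0.0528, 0.1516]
tcp_rot: [0.385, 2.944, 0.791]
force: [0.4, 0.3, -0.8]
gripper_width: 0.248
```

Request:
{"op": "drive_tool", "data": {
  "steps": [
    [0,0,0.001,0,0,0,0.015],
    [0,0,0.002,0,0,0,0.015]
  ]
}}

```text
time_s: 9.88
position: [0.5751, 0.0538, 0.1497]
tcp_rot: [0.385, 2.944, 0.791]
force: [-0.2, -0.4, -0.8]
gripper_width: 0.253
```

Request:
{"op": "drive_tool", "data": {
  "steps": [
    [0,0,0.001,0,0,0,0.015],
    [0,0,0.002,0,0,0,0.015]
  ]
}}

```text
time_s: 10.12
position: [0.5754, 0.0548, 0.148]
tcp_rot: [0.385, 2.944, 0.791]
force: [-0.7, 0.8, -1.5]
gripper_width: 0.252
```

Request:
{"op": "drive_tool", "data": {
  "steps": [
    [0,0,0.001,0,0,0,0.015],
    [0,0,0.002,0,0,0,0.015]
  ]
}}

```text
time_s: 10.38
position: [0.5756, 0.0549, 0.1476]
tcp_rot: [0.385, 2.943, 0.793]
force: [-5.5, -4.8, 10.2]
gripper_width: 0.256
```

Contact was felt at z ≈ 0.1476 (predicted 0.1489), about 12 N along the wall. Now I'll open in small stages while keeping it pressed.

Request:
{"op": "drive_tool", "data": {
  "steps": [
    [0,0,0.001,0,0,0,0.022],
    [0,0,0.0015,0,0,0,0.025]
  ]
}}

```text
time_s: 10.62
position: [0.5767, 0.0547, 0.1465]
tcp_rot: [0.387, 2.941, 0.791]
force: [-3.0, -3.8, 7.7]
gripper_width: 0.29
```

Request:
{"op": "drive_tool", "data": {
  "steps": [
    [0,0,0.0005,0,0,0,0.028],
    [0,0,0.001,0,0,0,0.03]
  ]
}}

```text
time_s: 10.88
position: [0.5771, 0.0554, 0.1458]
tcp_rot: [0.386, 2.941, 0.791]
force: [-3.4, -4.7, 8.6]
gripper_width: 0.354
```

Request:
{"op": "drive_tool", "data": {
  "steps": [
    [0,0,0.001,0,0,0,0.032],
    [0,0,0.002,0,0,0,0.034]
  ]
}}

```text
time_s: 11.12
position: [0.5778, 0.056, 0.1447]
tcp_rot: [0.387, 2.939, 0.791]
force: [-3.6, -6.3, 11.7]
gripper_width: 0.395
```

Request:
{"op": "drive_tool", "data": {
  "steps": [
    [0,0,0.001,0,0,0,0.036],
    [0,0,0.002,0,0,0,0.038]
  ]
}}

```text
time_s: 11.38
position: [0.5782, 0.0568, 0.143]
tcp_rot: [0.387, 2.939, 0.791]
force: [-2.8, -5.6, 10.2]
gripper_width: 0.452
```

Request:
{"op": "drive_tool", "data": {
  "steps": [
    [0,0,0.0015,0,0,0,0.04],
    [0,0,0.0025,0,0,0,0.042]
  ]
}}

```text
time_s: 11.62
position: [0.5785, 0.0576, 0.1406]
tcp_rot: [0.387, 2.939, 0.79]
force: [-3.6, -7.3, 10.4]
gripper_width: 0.492
```

Request:
{"op": "drive_tool", "data": {
  "steps": [
    [0,0,0.0015,0,0,0,0.044],
    [0,0,0.002,0,0,0,0.046]
  ]
}}

```text
time_s: 11.88
position: [0.5776, 0.0606, 0.1373]
tcp_rot: [0.386, 2.942, 0.791]
force: [0.5, 0.0, 0.0]
gripper_width: 0.538
```

```bash
python3 - <<'E'
from h import *
s=env.state(); print(s['position'],s['force'],s['gripper_width']*85.4)
im=snap('wrist','w9.png')
E
```

```text
[0.5776 0.0606 0.1373] [0.5216 0.016  0.0172] 45.914841952623306
```

View pics/w9.png

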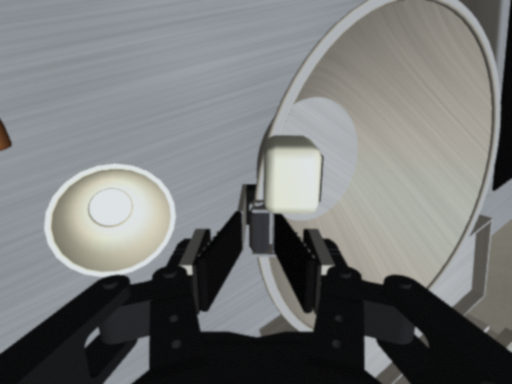

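The force dropped to zero, so the clamp has released. I'll open fully and check before backing off.

Request:
{"op": "drive_tool", "data": {
  "steps": [
    [0,0,0,0,0,0,0.06],
    [0,0,0,0,0,0,0.085],
    [0,0,0,0,0,0,0.085],
    [0,0,0,0,0,0,0.085]
  ]
}}

```text
time_s: 12.42
position: [0.577, 0.0611, 0.1368]
tcp_rot: [0.385, 2.944, 0.791]
force: [0.7, 0.5, -0.1]
gripper_width: 0.998
```

```bash
python3 - <<'E'
from h import *
s=env.state(); print(s['position'],s['force'],s['gripper_width']*85.4)
W=wpose();im=snap('wrist','w10.png')
Rt=R.from_matrix(np.c_[-np.cross(-ZT,np.cross(ZT,[0,0,1])),[0,0,0],ZT]) if 0 else None
z=ZT; y=np.cross(z,-E_); y/=np.linalg.norm(y); x=np.cross(y,z); Rt=R.from_matrix(np.c_[x,y,z])
np.save('Rt.npy',Rt.as_matrix())
overlay(im,lambda P:wproj(W,P),HOME,Rt,3,170,80,190,200,'o10.png')
s=env.snapshot('scene');cv2.imwrite('pics/s10.png',s)
overlay(s,lambda P:proj('scene',P),HOME,Rt,6,220,160,100,100,'o10s.png')
E
```

```text
[0.577  0.0611 0.1368] [ 0.7038  0.5404 -0.1067] 85.2137387146208
```

View pics/o10.png

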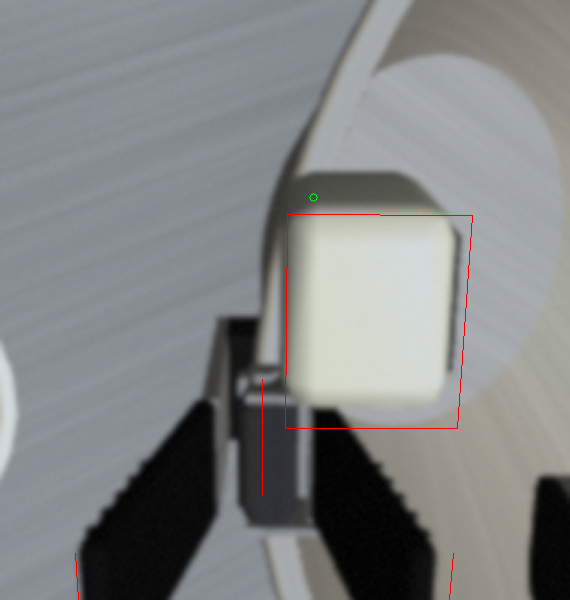

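View pics/o10s.png

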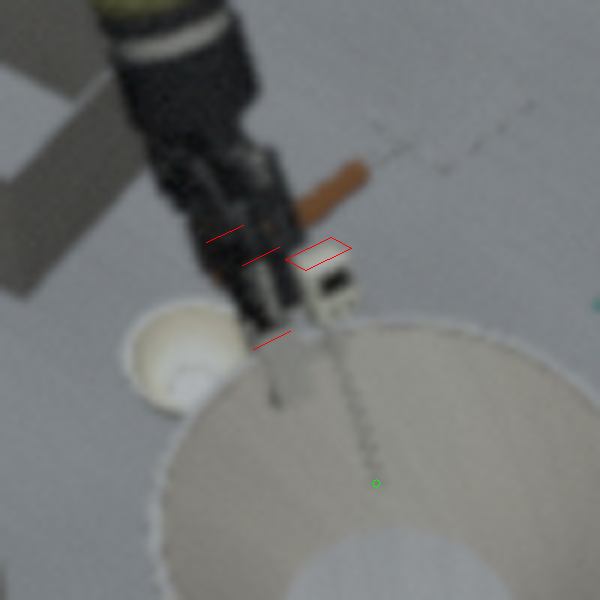

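The model at the home pose matches both views, including the probe tip. I'll back off straight along the tool axis.

Request:
{"op": "drive_tool", "data": {
  "steps": [
    [0,0,-0.015,0,0,0,0.085],
    [0,0,-0.04,0,0,0,0.085],
    [0,0,-0.075,0,0,0,0.085],
    [0,0,-0.115,0,0,0,0.085],
    [0,0,-0.15,0,0,0,0.085]
  ]
}}

```text
time_s: 13.15
position: [0.5575, -0.0141, 0.2699]
tcp_rot: [0.387, 2.94, 0.791]
force: [0.8, 0.2, 0.1]
gripper_width: 1.0
```

Request:
{"op": "drive_tool", "data": {
  "steps": [
    [0,-0.02,-0.04,0,0,0,0.085],
    [0,-0.04,-0.07,0,0,0,0.085],
    [0,-0.04,-0.07,0,0,0,0.085],
    [0,-0.04,-0.07,0,0,0,0.085]
  ]
}}

```text
time_s: 13.65
position: [0.5394, -0.0792, 0.3079]
tcp_rot: [0.385, 2.943, 0.792]
force: [-0.3, 0.8, -0.4]
gripper_width: 0.994
```

```bash
python3 - <<'E'
from h import *
s=env.state(); print(s['position'],s['force'],s['gripper_width']*85.4)
Rt=R.from_matrix(np.load('Rt.npy'))
W=wpose();im=snap('wrist','w11.png')
overlay(im,lambda P:wproj(W,P),HOME,Rt,3,200,0,200,200,'o11.png')
s=env.snapshot('scene');cv2.imwrite('pics/s11.png',s)
overlay(s,lambda P:proj('scene',P),HOME,Rt,5,215,150,120,120,'o11s.png')
t=env.snapshot('top');cv2.imwrite('pics/t11.png',t)
overlay(t,lambda P:proj('top',P),HOME,Rt,4,130,120,160,130,'o11t.png')
E
```

```text
[ 0.5394 -0.0792  0.3079] [-0.324   0.7955 -0.3973] 84.85882827261958
```

View pics/o11.png

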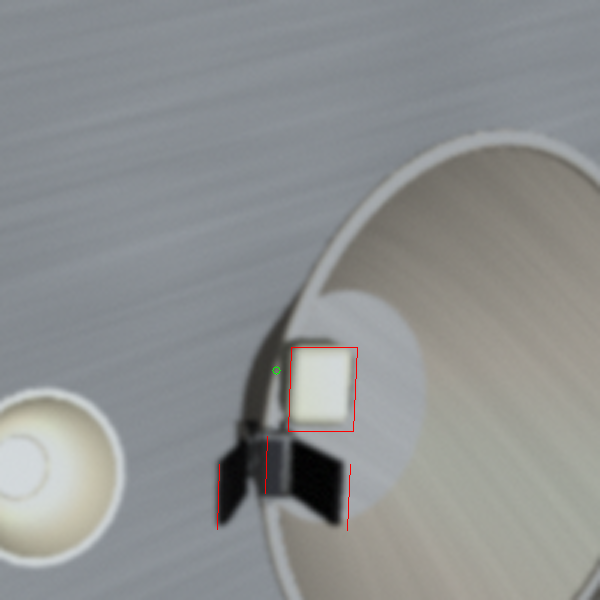

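View pics/o11s.png

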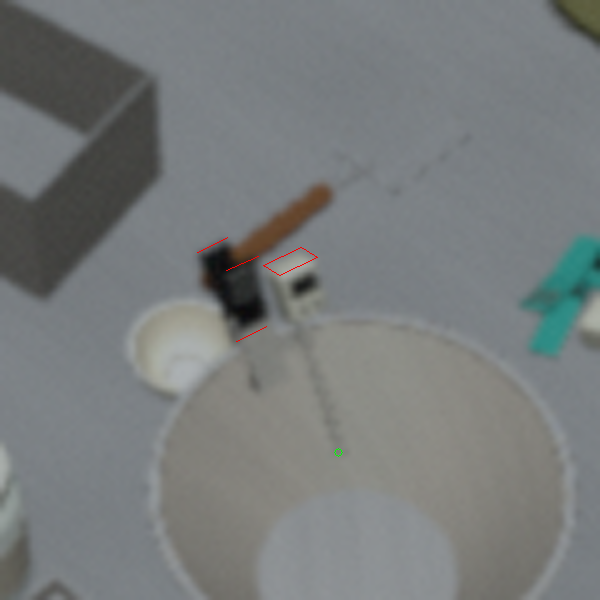

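View pics/o11t.png

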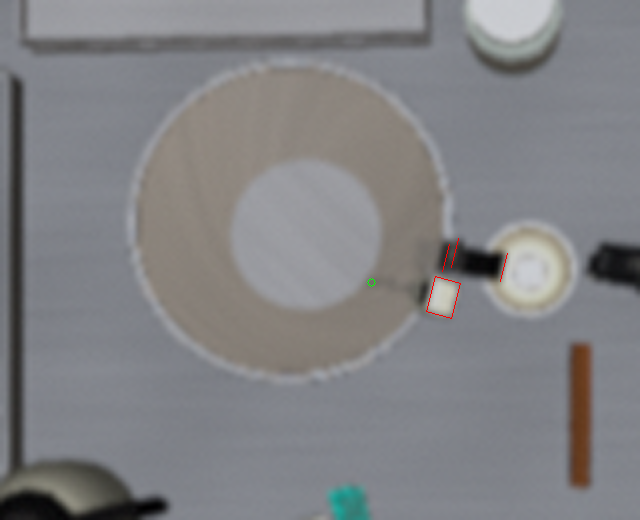

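```bash
python3 - <<'E'
from h import *
Rt=R.from_matrix(np.load('Rt.npy')); s=cv2.imread('pics/s11.png')
for i,d in enumerate((0,.005)):
    overlay(s,lambda P:proj('scene',P),HOME+ZT*d,Rt,10,250,190,35,58,f'z{i}.png')
a=np.hstack([cv2.imread(f'pics/z{i}.png') for i in (0,1)]);cv2.imwrite('pics/z.png',a)
E
```

```text
(no output)
```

View pics/z.png

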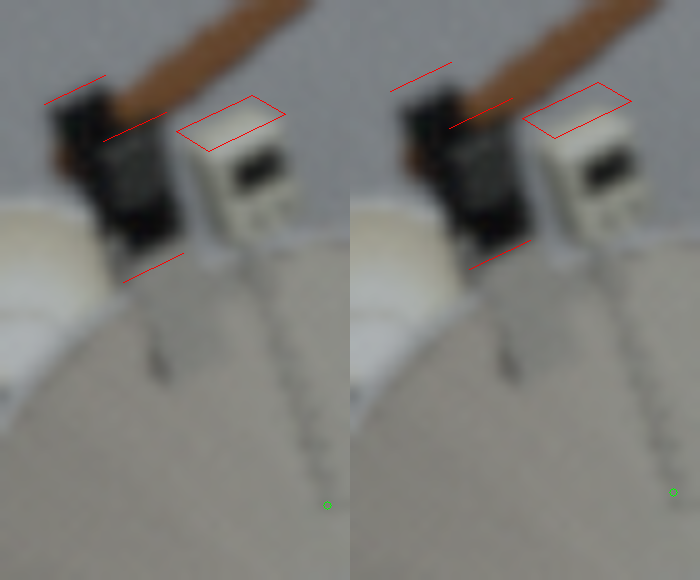

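The home model (left) fits and the one raised 5 mm (right) does not. If anything the clamp sits slightly lower, so it is fully home. The bowl and other items have not moved. Handing in.

```bash
python3 - <<'E'
from h import *
env.close_job(); print(env.state()['time_s'])
E
```

```text
the job is handed in; nothing more can be done
the job is handed in; nothing more can be done
```

The thermometer is clipped onto the bowl's rim with the probe inside, and I handed the job in at about 13.8 s (limit 53 s). No verdict was given.

**What I did:**
- **Lift-off:** I squeezed the handles fully (21.7 mm opening) and lifted the clamp clear of the bin.
- **Pressing on:** I slid the open jaws along the bowl's wall on the bin side. The throat stopped on the rolled rim at about 12 N, about 1 mm past the expected point.
- **Release:** I let the clamp close in small steps while keeping it pressed on at about 10 N, then backed the gripper straight off.

**Last checks:**
- **Clamp pose:** In the wrist, top and scene pictures the clamp, display and probe tip match the fully-home pose to within 1–2 pixels (about 3–5 mm in the scene view). A model raised by 5 mm along the wall clearly did not fit.
- **Rest of the bench:** The bowl stands level in its place. The bystanders around it look unmoved; I did not look over the whole bench again.
- **Robot:** The gripper is open and clear, with the force reading near zero.
- **Disagreements:** My first estimate of the clamp's position was 3–4 mm off in the wrist view, and I corrected it before grasping. The throat height and jaw angle were judged from the contact force and pictures, not measured directly.

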